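Find the concealed catch of the stall's cash till

TASK

Open the cash till: feel across its flat top for the one of the four flush steel discs that gives, and press that disc in until the drawer springs open. Only press with the fingertips: let the drawer open by itself without touching it, and leave the cheese, the jar and the egg box where they stand.

Things in the scene. Friction and masses are not known exactly. Their poses are not given: they have to be found in the camera images.
- till: Red steel cash till, fixed to the table: 300 (x) x 360 (y) x 100 mm high. Origin: centre of its underside, z up; the drawer front on its -x side faces the robot. The flat top panel, 100 mm up, has four 50 mm round holes, each filled by a plain 48 mm steel disc 2 mm below the panel. The discs look alike: three are rigid screw covers, one (it varies which) is the concealed drawer catch.
- cover_1 (a point): Centre of the top face of the near-left steel disc as seen from the robot, at x -60, y 120 mm in the till's frame, 98 mm above the table. A fixed mark: it does not move when a disc is pressed, nor tell whether this disc is the catch.
- cover_2 (a point): Centre of the top face of the near-right steel disc as seen from the robot, at x -60, y -120 mm in the till's frame, 98 mm above the table. A fixed mark: it does not move when a disc is pressed, nor tell whether this disc is the catch.
- cover_3 (a point): Centre of the top face of the far-left steel disc as seen from the robot, at x 60, y 120 mm in the till's frame, 98 mm above the table. A fixed mark: it does not move when a disc is pressed, nor tell whether this disc is the catch.
- cover_4 (a point): Centre of the top face of the far-right steel disc as seen from the robot, at x 60, y -120 mm in the till's frame, 98 mm above the table. A fixed mark: it does not move when a disc is pressed, nor tell whether this disc is the catch.
- catch (a joint): Travel of the catch, the one disc that gives: 0 at rest, up to 0.006 m when pressed fully down. It springs back by itself; it needs about 1 N to start moving and 5 N to go fully down. The drawer is let go at about 4 mm. The other three discs do not move.
- drawer_slide (a joint): Drawer opening: about 0 shut, 0.11 m fully open. Bolted shut until the catch is pressed, then a spring drives it out towards the till's -x by itself in about a second, and it stays open.
- drawer: The drawer: a black coin tray 270 mm deep behind a red front plate 12 mm thick, 346 mm wide, from 6 to 88 mm above the table, with a small lock barrel. Origin: under the middle of the tray; the outer face of the front plate is 154 mm from it towards -x.
- cheese_mid (a point): Centre of a small loose round cheese, 80 mm across and 36 mm high, standing on the middle of the till's top panel, between the discs. Bystander.
- jar_mid (a point): Centre of a loose glass jar with a brass-coloured lid, 64 mm across and 90 mm high, on the table beside the till. Bystander.
- eggbox_mid (a point): Centre of a loose closed grey pulp egg box, 156 x 106 mm and 78 mm high with its six domes, on the table beside the till. Bystander.

How it is judged:
By the outcome, as a careful person would: the job done as asked, in the order asked, and still so for the second after the job is handed in, with the robot touching nothing.
It also fails if it takes over 51 s, if anything falls off the work surface, if the arm or the gripper's body presses on something with over 40 N, if the wrist force passes 120 N, or if a joint passes its speed limit or range.

ROBOT

A 7-joint arm with a two-finger parallel gripper is mounted at the origin on the work surface. World frame = base frame: x ahead of the robot, y to its left, z up, the work surface at z = 0. Lengths are in mm, angles in rad, forces in N, time in s.
With the tool pointing down it reaches from about 400 to 875 mm from the base axis. Payload 19.3 kg.
Tool frame: the origin (TCP) lies at the very end of the fingers, on their centre line; the grasp point (between the pads) lies 19 mm behind it (grip_point_offset is the z of the grasp point in the tool frame, in mm); z points along the fingers, y is the line along which they close (so a half turn about z gives the same grasp; the last joint's range is limited). The gripper opens to 85 mm and grips with 20 to 120 N. Pads are 22 mm wide; open, the fingers measure 114 mm over their backs; the gripper's body (76 mm by 85 mm) begins 54 mm behind the grasp point. The pads swing forward as they close: fully open they stand 13 mm farther back than shut.
Start: joints at [-1.171, 0.521, -0.036, 1.599, 0.021, 1.021, -0.113], TCP at [282.959, 557.269, 231.291] pointing down, gripper open.
Joint ranges: [-2.91, 2.91], [-0.3, 2.13], [-1.5, 1.42], [0.17, 2.43], [-1.26, 4.41], [0.16, 1.93], [-2.52, 2.52]. Speed limits (rad/s): [1.89, 1.89, 2.39, 2.39, 3.01, 3.01, 3.01].

INTERFACE

Orientations are given as a 3x3 rotation matrix whose columns are the frame's x, y, z axes.
In Python, from workcell import movep, movel, goto_joints, open_gripper, clamp, wait, inverse_kinematics, read_state, camera, PlanningError, finish_job, grip_point_offset gives the robot as it stands. Calls block until the motion is done:
- movep(position, orientation): joint-space move of the TCP to a pose.
- movel(position, frame=None, max_speed=150, guard=None): straight line of the TCP; frame=None keeps the orientation; max_speed is the mean speed in mm/s. With guard (N) it stops when the force on the tool has changed by that much, and returns True; else False.
- goto_joints(angles): joint-space move.
- open_gripper() and clamp(): open the fingers fully, or close them until they stop; the grip force is fixed at half the most.
- wait(seconds).
- inverse_kinematics(position, orientation): joint angles nearest the present ones, or None.
- read_state(): the state.
- camera(name): name is "side" or "top"; returns a dict with "image" (400x640x3 uint8, blue, green, red), "range_z" (400x640 float32, mm along the optical axis (not along the pixel's ray), 0 where there is no reading), "fx", "fy", "cx", "cy" (pixels), "cam_to_world" (4x4, takes a point from camera to world coordinates). Camera axes: x right, y up, looking along -z (the intrinsics and any distortion apply to the point x, -y, -z); pixel columns grow to the right and rows downward; lengths in mm; the calibration is good to about 2 mm. A picture is of the moment at which its call begins.
A pose or a line that the arm cannot do raises PlanningError and nothing moves.
- finish_job(): hands the job in; it is judged then, once.
The state is a dict: "time": time; "qpos": joint angles; "qvel": joint speeds; "joint_efforts": joint torques, N m; "eef_pos": TCP position; "tool_rot": TCP orientation; "ft_force": force on the tool from outside, world axes, zero at the start; "torque": the same for the moment, N m; "finger_gap": finger opening in mm; "gripper_force": force on a finger pad.
Only numpy, scipy, OpenCV 4.12 (cv2) and the standard library are available. Lean on these libraries where they do the work, as an engineer would, in place of code of your own. Each camera call takes 0.05 s, during which the arm holds its last target. There are 200 camera calls.

## Working session

There is one attempt and no reset: what is moved stays moved. The work goes in short steps, each a Python script; the robot and the scene stay as the last script left them, time stands still between calls to the robot, and variables do not carry over. Pictures are saved under pics/ and viewed, at most 10 in all, crops included, and the job is handed in when it is done.

```bash
ls; mkdir -p pics; python3 - <<'E'
from workcell import *
import cv2,numpy as np,pickle
for n in("top","side"):
    c=camera(n); cv2.imwrite(f"pics/{n}0.png",c["image"]); pickle.dump(c,open(n+"0.pkl","wb"))
    print(n,c["fx"],c["cx"],c["cy"],[k for k in c],np.round(c["cam_to_world"],3).tolist())
s=read_state();print(s)
E
```

```text
pics
top 378.28801908955313 316.05015102771733 202.66098748146732 ['image', 'range_z', 'fx', 'fy', 'cx', 'cy', 'cam_to_world'] [[-0.004, 0.989, -0.151, 438.074], [-1.0, -0.003, 0.013, 39.959], [0.012, 0.151, 0.988, 1083.929], [0.0, 0.0, 0.0, 1.0]]
side 481.47920231389946 327.4376914564793 187.87238361630986 ['image', 'range_z', 'fx', 'fy', 'cx', 'cy', 'cam_to_world'] [[0.98, 0.148, -0.135, 388.805], [-0.2, 0.67, -0.714, -929.446], [-0.015, 0.727, 0.686, 1029.659], [0.0, 0.0, 0.0, 1.0]]
{'time': 0.1, 'qpos': array([-1.17122107,  0.52196351, -0.03635888,  1.5999024 ,  0.02119134,
        1.0211201 , -0.11280846]), 'qvel': array([ 0.00018297, -0.00154912, -0.0022578 , -0.00235279,  0.00098028,
       -0.00041792,  0.00051557]), 'joint_efforts': array([ 4.14984228e-03, -9.28478909e+01,  1.98425800e+00, -3.70535409e+01,
        1.81446044e-02,  5.39602479e-03,  1.31410889e-05]), 'eef_pos': array([282.80967079, 557.03332301, 230.79467085]), 'tool_rot': array([[-8.91671158e-01,  4.52683526e-01, -4.14324920e-04],
       [ 4.52683713e-01,  8.91670684e-01, -9.19997671e-04],
       [-4.70264048e-05, -1.00789353e-03, -9.99999491e-01]]), 'ft_force': array([-0.43242275,  0.81750815,  0.78779907]), 'torque': array([ 0.05920698, -0.04906509,  0.01980911]), 'gripper_force': 0.0, 'finger_gap': 85.2273690480861}
```

View pics/top0.png

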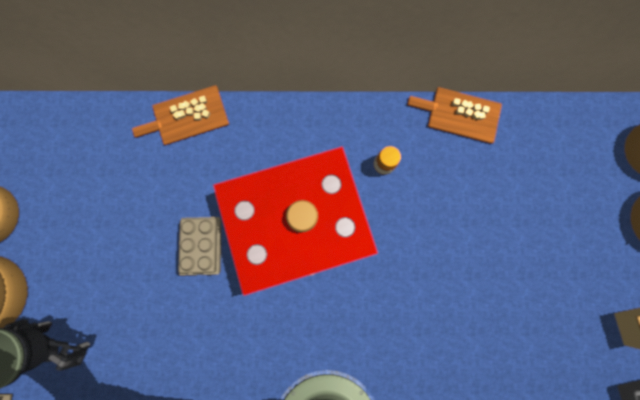

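View pics/side0.png

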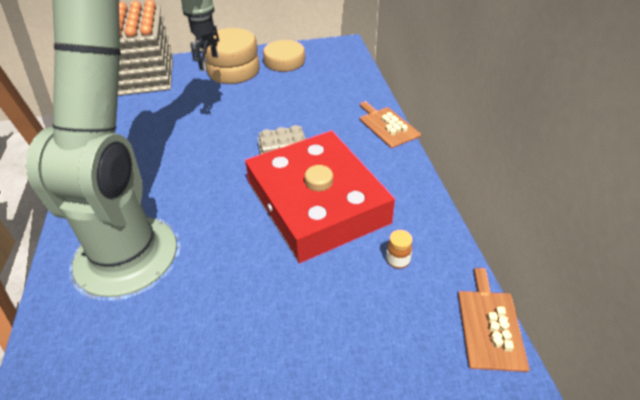

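The top view shows the till with discs at about (257,254) near-left, (345,227) near-right, (244,210) far-left and (331,184) far-right. The cheese is at (302,216), the egg box at (199,246) and the jar at (388,160). The side view shows the same four discs at (280,162), (317,213), (315,150) and (356,198), and the lock barrel faces the robot.

```bash
cat > h.py <<'E'
import cv2,numpy as np,pickle
def ray(c,u,v):
    T=c["cam_to_world"]; d=T[:3,:3]@np.array([(u-c["cx"])/c["fx"],-(v-c["cy"])/c["fy"],-1.]); return T[:3,3],d
def onplane(c,u,v,z):
    o,d=ray(c,u,v); return o+d*(z-o[2])/d[2]
def tri(c1,p1,c2,p2):
    o,d=ray(c1,*p1);q,e=ray(c2,*p2)
    s=np.linalg.lstsq(np.c_[d,-e],q-o,rcond=None)[0]; a,b=o+d*s[0],q+e*s[1]
    return (a+b)/2,np.linalg.norm(a-b)
def discs(c,seeds):
    hsv=cv2.cvtColor(c["image"],cv2.COLOR_BGR2HSV)
    m=((hsv[...,1]<90)&(hsv[...,2]>120)).astype(np.uint8)
    n,l,st,ce=cv2.connectedComponentsWithStats(m); out=[]
    for s in seeds:
        i=1+np.argmin(np.linalg.norm(ce[1:]-s,axis=1)); out.append(ce[i]); print(s,ce[i].round(1),st[i,2:].tolist())
    return out
E
python3 - <<'E'
from h import *
t,s=[pickle.load(open(n+"0.pkl","rb")) for n in("top","side")]
a=discs(t,[(257,254),(345,227),(244,210),(331,184)]);b=discs(s,[(280,162),(317,213),(315,150),(356,198)])
L=np.array([[-60,120],[-60,-120],[60,120],[60,-120]])
P=[]
for p,q in zip(a,b):
    x,g=tri(t,p,s,q);P.append(x);print(x.round(1),"gap",g.round(1),onplane(t,*p,98)[:2].round(1),onplane(s,*q,98)[:2].round(1))
    u,v=p.round().astype(int); r=t["range_z"][v,u]; o,d=ray(t,*p); print("  depth z",(o+d*r)[2].round(1))
P=np.array(P);c=P[:,:2].mean(0);Q=P[:,:2]-c
yaw=np.arctan2((L[:,0]*Q[:,1]-L[:,1]*Q[:,0]).sum(),(L*Q).sum());R=np.array([[np.cos(yaw),-np.sin(yaw)],[np.sin(yaw),np.cos(yaw)]])
F=L@R.T+c;print("centre",c,"yaw",yaw,"\n",F,"res",(F-P[:,:2]).round(1).tolist(),"radius",np.hypot(*F.T))
np.savez("till.npz",c=c,yaw=yaw,F=F)
for n,p,z in(("cheese",(302,216),136),("egg",(199,246),78),("jar",(390,156),90)):print(n,onplane(t,*p,z).round())
E
```

```text
(257, 254) [256.4 254.1] [20, 19, 287]
(345, 227) [344.9 226.9] [19, 19, 284]
(244, 210) [244. 210.] [19, 19, 275]
(331, 184) [331.  183.7] [19, 18, 266]
(280, 162) [279.7 161.8] [17, 11, 148]
(317, 213) [316.8 212.4] [19, 14, 203]
(315, 150) [315.3 149.4] [16, 10, 131]
(356, 198) [355.4 197. ] [18, 13, 187]
[455.4 181.4  99. ] gap 0.6 [455.1 181.5] [455.7 182.5]
  depth z 94.3
[525.1 -48.   98.8] gap 1.0 [524.6 -48.1] [525.7 -47.2]
  depth z 98.2
[570.  215.9  99.4] gap 0.7 [569.8 216.1] [570.6 217.6]
  depth z 97.6
[640.  -13.   98.7] gap 0.8 [639.7 -13. ] [640.6 -12.3]
  depth z 97.9
centre [547.60361359  84.03521067] yaw 0.29548528784354755 
 [[455.25946052 181.36227471]
 [525.1484542  -48.23635021]
 [570.05877298 216.30677155]
 [639.94776666 -13.29185337]] res [[-0.1, 0.0], [0.1, -0.2], [0.1, 0.4], [-0.0, -0.3]] radius [490.05453888 527.35912283 609.7176593  640.0857891 ]
cheese [549.  63. 136.]
egg [477. 336.  78.]
jar [ 718. -174.   90.]
```

Triangulated disc heights (about 99 mm), the rectangle fit (under 0.5 mm error) and the reach all check out. Next I'll go above cover_1 with the fingers shut and feel down under guard.

```bash
cat > p.py <<'E'
from workcell import *
from h import *
D=np.load("till.npz");F=D["F"]
def press(i,first=False):
    p=F[i]
    if first:
        y=float(D["yaw"])+np.pi/2
        for a in (y,y+np.pi):   # finger line along the till's y
            Y=np.array([np.cos(a),np.sin(a),0]);Z=np.array([0,0,-1.]);R=np.c_[np.cross(Y,Z),Y,Z]
            q=inverse_kinematics([*p,180],R); print(q)
            if q is not None and abs(q[6])<2: break
        movep([*p,180],R)
    else: movel([*p,165],max_speed=200)
    movel([*p,108],max_speed=80); wait(.2)
    f0=read_state()["ft_force"]
    hit=movel([*p,92.3],max_speed=12,guard=8)
    s=read_state();z=s["eef_pos"][2]
    print("disc",i+1,hit,s["eef_pos"].round(1),(s["ft_force"]-f0).round(1),"t",s["time"],"gap",s["finger_gap"])
    movel([*p,165],max_speed=100)
    return z
E
python3 - <<'E'
from p import *
clamp()
press(0,True)
c=camera("top");cv2.imwrite("pics/t1.png",c["image"]);print(read_state()["time"])
E
```

```text
[-0.4120183   0.38064239 -0.11188146  1.99624429  0.05975882  0.76775711
  1.30731052]
disc 1 True [455.2 181.4  98.1] [-1.1 -0.7 10.3] t 4.5083 gap -0.16141725050630934
5.3833
```

Disc 1 is rigid: it stopped at 98.1 mm under 10 N. I'll carry on round to the others.

```bash
python3 - <<'E'
from p import *
for i in (2,3,1):
    if press(i)<96: break
wait(1.5)
c=camera("side");cv2.imwrite("pics/s2.png",c["image"]);print(read_state()["time"])
E
```

```text
disc 3 True [570.  216.3  98.1] [-2.2 -0.3  9.9] t 8.0417 gap 0.20420884705930623
disc 4 False [639.9 -13.3  92.3] [-0.2 -0.8  3.4] t 12.7333 gap -0.38649468177831864
15.1583
```

View pics/s2.png

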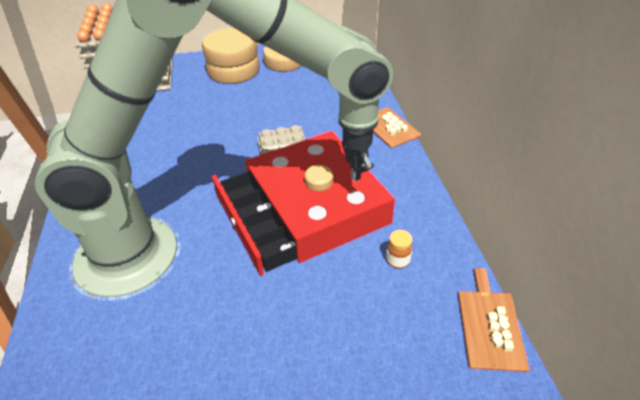

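The drawer stands open, with its front edge running from about (216,178) to (263,272). The cheese (319,178), jar (399,248) and egg box (282,137) are where they stood, and the tool is clear above disc 4. I'll check the opening distance and hand in.

```bash
python3 - <<'E'
from p import *
c=camera("side");m=np.mean([onplane(c,215,177,88),onplane(c,262,272,88)],0)[:2]-D["c"]
y=float(D["yaw"]);o=-(m@[np.cos(y),np.sin(y)])-154;print("opening",o)
if o>95: print(finish_job())
E
```

```text
opening 101.77580514509208
the job is handed in; nothing more can be done
None
```

The far-right disc (cover_4) was the catch: pressing it with the fingertips sprang the drawer open to about 102 mm by camera estimate, the cheese, jar and egg box look unmoved, and the job is handed in at about 15 s.

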